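# Move a lamp stem from one ratchet clamp to the other

### The job

The wooden lamp stem is locked in one of the two scissor-handled ratchet clamps and that clamp is needed for the next glue-up. Press its ribbed thumb plate down so that the ratchet lets go and the handles spring open, lift the stem out and stand it upright on the plywood pad between the open jaws of the other clamp, square to them, then squeeze that clamp's handles together until its ratchet holds them shut on the stem. Leave the first clamp open and empty, and do not disturb the things around.

Things in the scene. Friction and masses are not known exactly. Their poses are not given: they have to be found in the camera images.
- clamp_full: The clamp that starts locked on the stem; it may be the left or the right one. Both clamps are alike: crossed steel scissor arms lying flat on a dark steel plate (64 x 170 x 8 mm) fast on the bench. Origin: bench top under the pivot screw; +y from pivot to jaws, -y to handles (135 mm long), z up. Arms 12 mm thick, z = 32 to 44 mm; no part is higher than 52 mm.
- clamp_spare: The other clamp, alike, which starts open and empty; origin and axes as for clamp_full. On each clamp the release handle (-x side) ends in a ribbed thumb plate and the plain handle (+x side) in a ring; toothed bars meet between them 95 mm from the pivot. Both handles always swing by the same angle, mirrored.
- clamp_full_thumb (a point): Middle of the top of the ribbed thumb plate (28 x 32 mm) of clamp_full, 44 mm above the bench unpressed. Pressing it straight down, across the scissor plane, by about 8 mm, nearly to its stop (4 to 9 N), bends the handle's end down and frees the teeth; a spring then swings the handles open and the plate slides about 24 mm towards -x of the clamp.
- clamp_full_nest (a point): Point on top of the 50 x 50 mm plywood pad midway between the jaws of clamp_full, 55 mm from the pivot, 12 mm above the bench; axes as the clamp's.
- clamp_spare_nest (a point): The same point on clamp_spare: the middle of the stem's foot belongs here, its sides square to the clamp. The open jaws stand 54 mm apart (clamp's x axis); their rubber pads are 26 mm long in y, z = 27 to 49 mm, sprung by up to 9 mm, and press the stem with 1.5 to 5 N when locked.
- clamp_spare_squeeze (a point): Point midway between clamp_spare's handles, 38 mm up, 56 mm from the pivot: squeeze here along the clamp's x axis, a finger outside each handle. Width over both handles here 60 mm open, 37 mm fully closed; straight for 45 mm along y. It takes about 10 N a finger; go right to the stop, the teeth catch on the way.
- clamp_full_release (a joint): Swing of clamp_full's handles in rad: 0 fully closed, 0.2 fully open; the ratchet can hold it at about 0.025, 0.055 and 0.085.
- clamp_spare_release (a joint): The same for clamp_spare: starts open at 0.2, where a spring keeps it; locked when it stays below 0.1 by itself, with nothing touching the handles.
- stem_mid (a point): Centre (half-way up) of the loose wooden lamp stem, 100 mm tall, about 0.15 kg: square foot 44 x 44 x 44 mm, turned neck of 22 mm, square top 38 x 38 x 34 mm with faces parallel to the foot's (lift it by this). z is up the stem, x and y square to its faces. Starts upright on clamp_full's plywood pad (12 mm above the bench).
- tin: Bystander: brown open tin, 77 mm wide, 68 mm tall, behind the clamps; origin under its middle.
- spool: Bystander: wooden thread spool 38 mm wide, 42 mm tall; origin under its middle.
- block: Bystander: sanding block 90 x 104 x 26 mm; origin under its middle.
- disc: Bystander: turned wooden disc 60 mm wide, 14 mm tall, far to the left; origin under its middle.
- pencil: Bystander: carpenter's pencil 146 mm long, lying flat; origin under its middle.
- clamp_spare_plain_pad: The rubber jaw pad on the -x side of clamp_spare (26 x 22 mm face, carried by the plain handle's arm), which must bear on the stem when it is locked; origin at the clamp's pivot.
- tall_lamp (a point): Point on the bench under a fixed tall lamp (over 0.4 m high, about 0.2 m wide) that stands between the robot's start pose and the clamps: draw the arm back before swinging past it. Along the back of the bench hangs a shelf, its front edge 0.62 m ahead of the robot and 0.39 m above the bench.
Mind the look-alikes: they are no part of the job. Of the things shaped like the part that bears stem_mid, the dark wooden one is meant.

How it is judged:
On the way, in this order (a step that is already met when the one before it is completed fails the run):
1. the locked clamp is released and its handles have sprung open (value of joint clamp_full_release above 0.16 rad), for 0.1 s.
2. the stem is lifted out of the first clamp (height (world z) of stem_mid above 0.085 m), for 0.1 s.
3. the stem stands upright between the still open jaws of the other clamp, let go (distance between stem_mid and clamp_spare_nest below 0.057 m and horizontal distance between stem_mid and clamp_spare_nest below 0.014 m and angle between stem_mid's own z axis and vertical below 0.08 rad and contact force between the fingers and stem below 0.1 N and value of joint clamp_spare_release above 0.13 rad), for 0.1 s.
4. the handles of the other clamp are squeezed until the ratchet has caught (value of joint clamp_spare_release below 0.1 rad), for 0.2 s.
At the end, for the whole second after the job is handed in: The spare clamp is held shut by its ratchet (below 0.1 rad), its pad bearing on the stem (over 0.5 N), which is at rest, upright (within 0.08 rad), square to the clamp (0.15 rad) and on its plywood pad within 14 mm of the middle; the first clamp is open (above 0.16 rad) (value of joint clamp_spare_release below 0.1 rad and value of joint clamp_full_release above 0.16 rad and horizontal distance between stem_mid and clamp_spare_nest below 0.014 m and distance between stem_mid and clamp_spare_nest below 0.057 m and angle between stem_mid's own z axis and vertical below 0.08 rad and contact force between stem and clamp_spare_plain_pad above 0.5 N and linear speed of stem below 0.02 m/s and (angle between the x axis of stem_mid and the x axis of clamp_spare, either way round below 0.15 rad or angle between the x axis of stem_mid and the y axis of clamp_spare, either way round below 0.15 rad)); the robot touches nothing.
It fails at once if a bystander (tin, spool, sanding block, wooden disc or pencil) is moved by more than 30 mm (distance of any of tin, spool, block, disc, pencil from where it was at the start of the episode above 0.03 m).
It fails at once if the stem falls over (angle between stem_mid's own z axis and vertical above 0.8 rad).
It also fails if it takes over 61 s, if anything falls off the work surface, if the arm or the gripper's body presses on something with over 40 N, if the wrist force passes 120 N, or if a joint passes its speed limit or range.

### The arm

A 7-joint arm with a two-finger parallel gripper is mounted at the origin on a cart in front of the work surface, level with it; the furniture and walls round the work are solid. World frame = base frame: x ahead of the robot, y to its left, z up, the work surface at z = 0. Lengths are in m, angles in rad, forces in N, time in s.
With the tool pointing down it reaches from about 0.4 to 0.9 m from the base axis. Payload 5.6 kg.
Tool frame: the origin (TCP) lies between the finger pads; the fingertips stand 8 mm ahead of it and the grasp point (between the pads) lies 11 mm behind it; z points along the fingers, y is the direction in which the jaws open and shut (so a half turn about z gives the same grasp; the last joint's range is limited). The gripper opens to 92 mm and grips with 3 to 60 N. Pads are 20 mm wide; open, the fingers measure 128 mm over their backs; the gripper's body (75 mm by 189 mm) begins 69 mm behind the grasp point.
Start: joints at [-1.379, 0.468, -0.012, 1.603, 0.006, 1.071, -0.056], TCP at [0.151, 0.632, 0.183] pointing down, gripper open.
Joint ranges: [-2.53, 2.53], [-0.31, 2.02], [-1.57, 1.55], [0.28, 2.44], [-1.29, 4.43], [0.15, 1.84], [-2.92, 2.92]. Speed limits (rad/s): [2.57, 2.57, 3.14, 3.14, 3.14, 3.14, 3.14].

### API

Orientations are given as a 3x3 rotation matrix whose columns are the frame's x, y, z axes.
In Python, from rig import arm gives the robot as it stands. The module is installed in compiled form; this text tells all that it offers.
- The arm moves only by the shell command python3 -m jog 'ROWS' [FORCE]. ROWS is JSON, a list of rows, each an object with "rotation": the turn, a rotation vector about the tool's x, y, z in degrees, a list of three; "delta_pos": the shift along the tool's x, y, z in mm, a list of three; "grip": the opening, from 0 (shut) to 1 (fully open). A call has 1 to 5 rows; each row is the pose to reach, as a shift and turn from the pose measured when the call began, along the tool's axes at that moment; what a row does not reach only later rows make up. A row lasts 1/8 s, in which the tool goes at most 62.5 mm and 10.7 degrees, less where a joint would pass 70% of its speed; a pose out of reach is approached as far as the arm can. A call with a gripper value outside its range is refused whole. The fingers move at their own pace and stop on an object; FORCE is the grip in N (left out, the last holds). Time passes only in rows, so rows that repeat a pose let the fingers close. It gives the time, the measured TCP pose, the force and the opening at its end, in the units of the state.
- arm.get_state(): the state, without advancing time (a new reading comes with each control period).
- arm.read_camera(name): name is "scene" or "top" or "wrist"; returns a dict with "image" (400x640x3 uint8, blue, green, red), "z_map" (400x640 float32, m along the optical axis (not along the pixel's ray), 0 where there is no reading), "fovy" (degrees; the focal length in pixels is half the picture's height over the tangent of half this angle, whatever the lens; pixels are square), "cx", "cy" (the principal point, pixels), "k1" (the pictures are not rectified: a ray, as slopes to the right and down, at radius r is drawn at 1 + k1 r^2 times it, then the intrinsics apply), "extrinsics" (4x4, takes a point from world to camera coordinates); the wrist camera has in their place "tool_from_camera" (4x4, takes a point from camera to tool coordinates, whose origin is the TCP and whose axes are the flange's). Camera axes: x right, y up, looking along -z (the intrinsics and any distortion apply to the point x, -y, -z); pixel columns grow to the right and rows downward; lengths in m; the calibration is good to about 2 mm. A picture is of the moment at which its call begins: read the wrist's pose just before it.
- arm.close_job(): hands the job in, once; it reports no verdict.
Trained networks look in the newest picture that a camera, given by its name, has taken for a name from the list of things; names that differ only in an ending like _2 or _b are one class to them, and where a whole thing is asked for, a point or a joint stands for the part that bears it (a point fixed in the world has none). Each returns a list of dicts, best first, with "conf" (0 to 1); they miss things now and then, are a little off and sometimes report something else, mostly with a low value. They report only what shows in the picture. A call takes as long as a camera call. They do not tell look-alikes from the thing itself.
- arm.boxes_of(camera, target): "extent" ([centre column, centre row, width, height] in pixels, round what is visible of it).
- arm.outline_of(camera, target): "mask" (400x640 bool, what is visible of it) and "extent" ([centre column, centre row, width, height] in pixels, round what is visible of it).
- arm.landmark_of(camera, target): "location" ([row, column] in pixels: a listed point, or the origin of a listed thing).
The state is a dict: "time": time; "q": joint angles; "joint_vel": joint speeds; "joint_torque": joint torques, N m; "position": TCP position; "tool_rot": TCP orientation; "contact_force": force on the tool from outside, world axes, zero at the start; "wrist_torque": the same for the moment, N m; "gripper_width": finger opening in m.
Only numpy, scipy, OpenCV 4.12 (cv2) and the standard library are available. Lean on these libraries where they do the work, as an engineer would, in place of code of your own. Each camera call takes 0.05 s, during which the arm holds its last target. There are 200 camera calls.

## Working session

There is one attempt and no reset: what is moved stays moved. The work goes in short steps, Python scripts to look and compute and a shell command to move; the robot and the scene stay as the last step left them, time stands still between calls to the robot, and variables do not carry over. Pictures are saved under pics/ and viewed, about 8 in all and at most 12, crops included, and the job is handed in when it is done.

```bash
mkdir -p pics; cat > h.py <<'E'
import numpy as np, cv2
from rig import arm
def K(c):
    f=200/np.tan(np.radians(c["fovy"])/2); return f
def ray(c,col,row):
    f=K(c); u=np.array([(col-c["cx"])/f,(row-c["cy"])/f]); v=u.copy()
    for _ in range(20): v=u/(1+c["k1"]*(v@v))
    return np.array([v[0],-v[1],-1.0])
def w_from_c(c,st=None):
    if "extrinsics" in c: return np.linalg.inv(np.array(c["extrinsics"]))
    T=np.eye(4);T[:3,:3]=np.array(st["tool_rot"]);T[:3,3]=st["position"]
    return T@np.array(c["tool_from_camera"])
def at_z(c,col,row,z,st=None):
    T=w_from_c(c,st); d=T[:3,:3]@ray(c,col,row); o=T[:3,3]
    return o+d*(z-o[2])/d[2]
def proj(c,p,st=None):
    q=np.linalg.inv(w_from_c(c,st))@np.append(p,1); x=np.array([q[0],-q[1]])/-q[2]
    x=x*(1+c["k1"]*(x@x)); return x*K(c)+[c["cx"],c["cy"]]
def cloud(c,st=None):
    f=K(c); r,cc=np.mgrid[0:400,0:640]; u=np.stack([(cc-c["cx"])/f,(r-c["cy"])/f],-1); v=u.copy()
    for _ in range(20): v=u/(1+c["k1"]*(v**2).sum(-1,keepdims=True))
    z=c["z_map"]; P=np.stack([v[...,0]*z,-v[...,1]*z,-z,np.ones_like(z)],-1)
    return (P@w_from_c(c,st).T)[...,:3]
E
cat > a.py <<'E'
from h import *
np.set_printoptions(precision=3,suppress=True)
print(arm.get_state()["time"])
Z=dict(clamp_full=0,clamp_spare=0,clamp_full_thumb=.044,clamp_full_nest=.012,clamp_spare_nest=.012,clamp_spare_squeeze=.038,stem_mid=.062,tin=0,spool=0,block=0,disc=0,pencil=0,tall_lamp=0)
for cam in ["scene","top"]:
    c=arm.read_camera(cam); cv2.imwrite(f"pics/{cam}0.png",c["image"])
    for n in Z:
        for d in arm.landmark_of(cam,n)[:3]:
            r,k=d["location"]; print(cam,n,round(d["conf"],2),int(k),int(r),at_z(c,k,r,Z[n]))
print(arm.get_state()["time"])
E
python3 a.py
```

```text
0.0
scene clamp_full 0.82 316 235 [ 0.509 -0.012  0.   ]
scene clamp_spare 0.67 366 299 [ 0.5   -0.263  0.   ]
scene clamp_full_thumb 0.46 339 251 [ 0.509 -0.125  0.044]
scene clamp_full_nest 0.91 302 220 [0.497 0.054 0.012]
scene clamp_spare_nest 0.61 351 276 [ 0.503 -0.19   0.012]
scene clamp_spare_squeeze 0.68 386 300 [ 0.52  -0.308  0.038]
scene clamp_spare_squeeze 0.29 342 259 [ 0.501 -0.15   0.038]
scene stem_mid 0.92 302 211 [0.495 0.044 0.062]
scene stem_mid 0.85 291 191 [0.511 0.139 0.062]
scene spool 0.6 323 194 [0.624 0.131 0.   ]
scene spool 0.24 304 211 [0.53  0.097 0.   ]
scene block 0.84 386 238 [ 0.674 -0.132  0.   ]
scene disc 0.61 237 155 [0.47  0.493 0.   ]
scene pencil 0.64 343 259 [ 0.524 -0.128  0.   ]
top clamp_full 0.92 334 214 [ 0.515 -0.009  0.   ]
top clamp_spare 0.81 400 222 [ 0.489 -0.256  0.   ]
top clamp_full_thumb 0.66 368 175 [ 0.657 -0.127  0.044]
top clamp_full_thumb 0.43 367 216 [ 0.508 -0.127  0.044]
top clamp_full_nest 0.68 320 221 [0.49  0.044 0.012]
top clamp_full_nest 0.68 368 216 [ 0.511 -0.134  0.012]
top clamp_full_nest 0.58 200 228 [0.452 0.488 0.012]
top clamp_spare_nest 0.93 387 220 [ 0.496 -0.205  0.012]
top clamp_spare_squeeze 0.61 417 214 [ 0.519 -0.309  0.038]
top stem_mid 0.73 296 207 [0.533 0.134 0.062]
top tin 0.71 397 175 [ 0.67  -0.246  0.   ]
top spool 0.39 302 189 [0.607 0.114 0.   ]
top block 0.54 366 172 [ 0.68  -0.128  0.   ]
top disc 0.66 366 211 [ 0.528 -0.128  0.   ]
top disc 0.57 203 227 [0.457 0.483 0.   ]
top pencil 0.48 366 214 [ 0.518 -0.128  0.   ]
1.4
```

```bash
python3 - <<'E'
import cv2
a=cv2.imread("pics/scene0.png");b=cv2.imread("pics/top0.png")
a=cv2.resize(a[130:350,200:480],(800,600)[:1]+(628,)); cv2.imwrite("pics/c1.png",cv2.resize(a,(764,600)))
cv2.imwrite("pics/c2.png",cv2.resize(b[120:300,180:460],(800,514),interpolation=cv2.INTER_CUBIC))
E
```

```text
(no output)
```

View pics/c1.png

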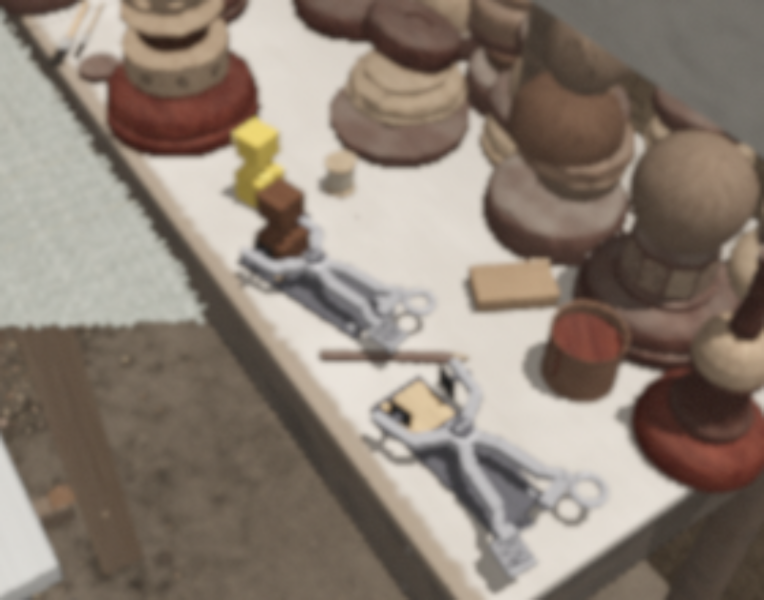

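View pics/c2.png

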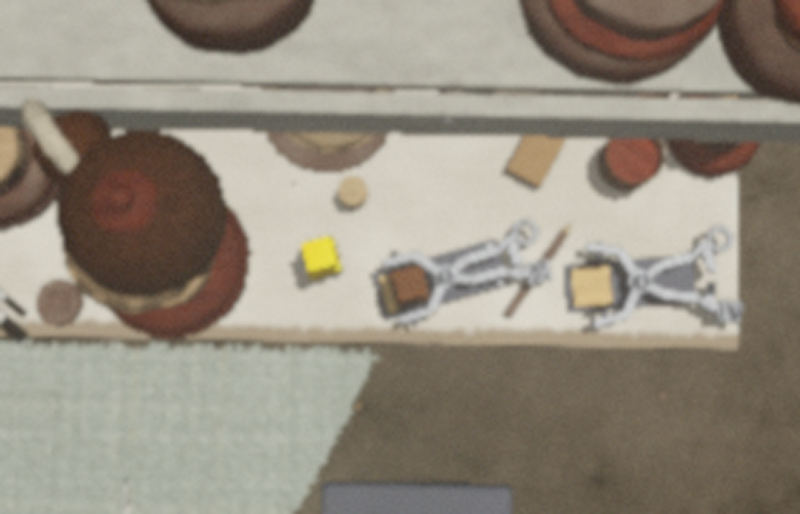

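View pics/scene0.png

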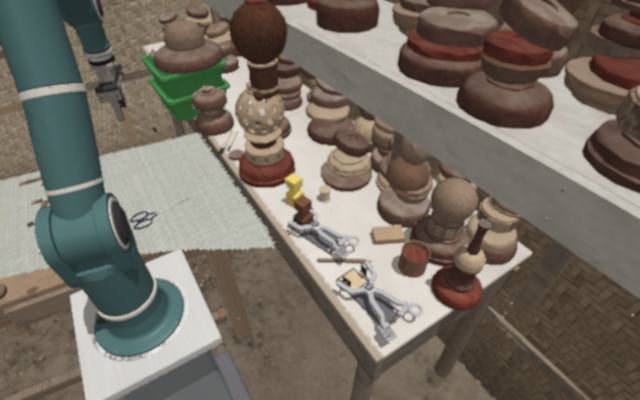

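The dark stem is at scene px (302,211). Its look-alike is the yellow one at (293,190), so I choose the dark one, which sits in the left clamp (`clamp_full`). That clamp's thumb plate is at about (339,252) scene and (369,215) top. The spare clamp is the right one at (366,299), and the pencil lies between them. Next I'll measure the lamp and clamp clouds.

```bash
cat > b.py <<'E'
from h import *
np.set_printoptions(precision=3,suppress=True)
st=arm.get_state(); print(np.array(st["tool_rot"]))
P=[]
for cam in ["scene","top"]:
    c=arm.read_camera(cam); X=cloud(c); X[c["z_map"]<=0]=np.nan; P.append(X); np.save(cam+".npy",X)
A=np.concatenate([p.reshape(-1,3) for p in P]); A=A[~np.isnan(A).any(1)]
L=A[(A[:,0]>.25)&(A[:,0]<.62)&(A[:,1]>.12)&(A[:,1]<.6)&(A[:,2]>.02)]
for z in np.arange(.02,.75,.06):
    s=L[(L[:,2]>=z)&(L[:,2]<z+.06)]
    if len(s)>5: print(round(z,2),len(s),np.percentile(s[:,:2],[1,99],axis=0).ravel(), "minr",np.percentile(np.hypot(s[:,0],s[:,1]),1))
# stem top
for i,p in enumerate(P):
    for nm,b in dict(stem=(.45,.54,.0,.09,.095),yel=(.48,.58,.1,.18,.08),).items():
        m=(p[...,0]>b[0])&(p[...,0]<b[1])&(p[...,1]>b[2])&(p[...,1]<b[3])&(p[...,2]>b[4])&(p[...,2]<.13)
        q=p[m]; 
        if len(q)>4: print(i,nm,len(q),q.mean(0),cv2.minAreaRect((q[:,:2]*1000).astype(np.float32)))
E
python3 b.py
```

```text
[[-0.973  0.233  0.   ]
 [ 0.233  0.973  0.   ]
 [-0.     0.    -1.   ]]
0.02 2555 [0.424 0.127 0.615 0.591] minr 0.5245318479024965
0.08 1219 [0.458 0.128 0.618 0.592] minr 0.5275107387869099
0.14 450 [0.463 0.284 0.576 0.39 ] minr 0.5661490841686806
0.2 772 [0.445 0.268 0.587 0.412] minr 0.5495256161152992
0.26 968 [0.449 0.271 0.583 0.41 ] minr 0.5517304709356932
0.32 532 [0.478 0.241 0.552 0.334] minr 0.5421442839178008
0.38 1523 [0.482 0.125 0.62  0.584] minr 0.5519328074978955
0.44 2655 [0.45  0.124 0.62  0.587] minr 0.5205549862724033
0.5 4027 [0.45  0.207 0.618 0.38 ] minr 0.5204488244688048
0.56 1212 [0.481 0.243 0.558 0.321] minr 0.5522313049022262
0 stem 210 [0.488 0.032 0.11 ] ((490.2871398925781, 36.651580810546875), (39.40697479248047, 40.565547943115234), 14.825364112854004)
0 yel 188 [0.522 0.144 0.096] ((525.2723999023438, 148.08660888671875), (40.058650970458984, 40.0693359375), 16.791479110717773)
1 stem 120 [0.49  0.038 0.111] ((490.1566162109375, 37.96881866455078), (37.7523307800293, 37.07970428466797), 14.895477294921875)
1 yel 120 [0.524 0.15  0.099] ((525.027587890625, 150.3990478515625), (37.97138977050781, 37.124576568603516), 16.487031936645508)
```

```bash
cat > g.py <<'E'
# usage: g.py x y z yaw_deg(of tool y, mod 180): prints tool delta (mm) and rotation z (deg) plus tilt fix
import sys; from h import *
from scipy.spatial.transform import Rotation as Ro
def go(x,y,z,yaw,verbose=True):
    st=arm.get_state(); R=np.array(st["tool_rot"]); p=np.array(st["position"])
    best=None
    for k in (0,180):
        a=np.radians(yaw+k); yy=np.array([np.cos(a),np.sin(a),0]); zz=np.array([0,0,-1.]); T=np.c_[np.cross(yy,zz),yy,zz]
        r=Ro.from_matrix(R.T@T).as_rotvec(degrees=True)
        if best is None or np.linalg.norm(r)<np.linalg.norm(best): best=r
    print("t",st["time"],"p",p.round(4),"delta",(R.T@(np.array([x,y,z])-p)*1000).round(1),"rot",best.round(1),"q",np.round(st["q"],2),"w",st["gripper_width"])
if __name__=="__main__": go(*map(float,sys.argv[1:]))
E
python3 -m jog '[{"delta_pos":[0,-60,0],"rotation":[0,0,0],"grip":1},{"delta_pos":[0,-120,0],"rotation":[0,0,0],"grip":1},{"delta_pos":[0,-180,0],"rotation":[0,0,0],"grip":1},{"delta_pos":[0,-240,0],"rotation":[0,0,0],"grip":1},{"delta_pos":[0,-265,0],"rotation":[0,0,0],"grip":1}]'
for a in 55 35 15 -5 -15; do python3 g.py $(python3 -c "import math;a=math.radians($a);print(.385*math.cos(a),.385*math.sin(a),.19,$a)");done
```

```text
time: 2.12
position: [0.089, 0.3715, 0.1831]
tool_rot: [[-0.973, 0.233, 0.0], [0.233, 0.973, -0.0], [-0.0, -0.0, -1.0]]
contact_force: [0.5, 0.1, -0.4]
gripper_width: 0.092
t 2.125 p [0.089  0.3715 0.1831] delta [-141.3  -24.    -6.9] rot [-0.   0.  21.6] q [-1.37  0.01 -0.05  2.2   0.    0.93 -0.09] w 0.09197720729175615
t 2.125 p [0.089  0.3715 0.1831] delta [-255.2  -94.    -6.8] rot [-0.   0.  41.6] q [-1.37  0.01 -0.05  2.2   0.    0.93 -0.09] w 0.09197720729175615
t 2.125 p [0.089  0.3715 0.1831] delta [-338.3 -198.7   -6.8] rot [-0.   0.  61.6] q [-1.37  0.01 -0.05  2.2   0.    0.93 -0.09] w 0.09197720729175615
t 2.125 p [0.089  0.3715 0.1831] delta [-380.6 -325.5   -6.7] rot [-0.   0.  81.6] q [-1.37  0.01 -0.05  2.2   0.    0.93 -0.09] w 0.09197720729175615
t 2.125 p [0.089  0.3715 0.1831] delta [-384.7 -392.5   -6.7] rot [ -0.   -0.  -88.4] q [-1.37  0.01 -0.05  2.2   0.    0.93 -0.09] w 0.09197720729175615
```

```bash
python3 -m jog '[{"delta_pos":[-60,-5,0],"rotation":[0,0,9],"grip":1},{"delta_pos":[-118,-19,0],"rotation":[0,0,18],"grip":1},{"delta_pos":[-173,-42,0],"rotation":[0,0,27],"grip":1},{"delta_pos":[-225,-73,0],"rotation":[0,0,36],"grip":1},{"delta_pos":[-270,-112,0],"rotation":[0,0,45],"grip":1}]'
python3 g.py .38 -.05 .2 0
```

```text
time: 2.75
position: [0.3274, 0.1986, 0.1837]
tool_rot: [[-0.519, 0.855, 0.002], [0.855, 0.519, 0.001], [-0.0, 0.002, -1.0]]
contact_force: [1.2, 0.6, 0.2]
gripper_width: 0.0917
t 2.75 p [0.3274 0.1986 0.1837] delta [-239.8  -83.9  -16.4] rot [ 0.1 -0.  31.2] q [-0.97 -0.02  0.34  2.22  0.01  0.93 -0.09] w 0.0916765645656196
```

```bash
python3 -m jog '[{"delta_pos":[-60,-5,0],"rotation":[0,0,9],"grip":1},{"delta_pos":[-118,-19,0],"rotation":[0,0,18],"grip":1},{"delta_pos":[-173,-42,0],"rotation":[0,0,27],"grip":1},{"delta_pos":[-225,-73,0],"rotation":[0,0,36],"grip":1},{"delta_pos":[-250,-80,0],"rotation":[0,0,36],"grip":1}]'
python3 g.py .48 -.08 .24 18
```

```text
time: 3.38
position: [0.3883, -0.0596, 0.184]
tool_rot: [[0.089, 0.996, 0.003], [0.996, -0.089, 0.002], [0.002, 0.002, -1.0]]
contact_force: [0.3, 0.6, -0.0]
gripper_width: 0.0919
t 3.375 p [ 0.3883 -0.0596  0.184 ] delta [-12.1  93.3 -55.8] rot [  0.2  -0.1 -23.1] q [-0.62 -0.02  0.7   2.22  0.01  0.93 -0.02] w 0.09188801725832867
```

```bash
python3 -m jog '[{"delta_pos":[-5,45,-40],"rotation":[0,0,-10],"grip":0},{"delta_pos":[-10,75,-70],"rotation":[0,0,-18],"grip":0},{"delta_pos":[-12,85,-90],"rotation":[0,0,-23],"grip":0},{"delta_pos":[-12,85,-90],"rotation":[0,0,-23],"grip":0}]'
cat > w.py <<'E'
import sys; from h import *
np.set_printoptions(precision=3,suppress=True)
Z=dict(clamp_full=0,clamp_spare=0,clamp_full_thumb=.044,clamp_full_nest=.012,clamp_spare_nest=.012,clamp_spare_squeeze=.038,stem_mid=.062)
st=arm.get_state(); c=arm.read_camera("wrist"); cv2.imwrite(f"pics/{sys.argv[1]}.png",c["image"])
X=cloud(c,st); X[c["z_map"]<=0]=np.nan; np.save("wrist.npy",X)
print(st["time"],st["position"],np.array(c["tool_from_camera"]).round(3).tolist(),c["fovy"])
for n in sys.argv[2:] or Z:
    for d in arm.landmark_of("wrist",n)[:2]:
        r,k=d["location"]; print(n,round(d["conf"],2),int(k),int(r),at_z(c,k,r,Z[n],st))
E
python3 w.py w1
```

```text
time: 3.88
position: [0.4728, -0.0796, 0.2751]
tool_rot: [[-0.306, 0.952, 0.005], [0.952, 0.306, 0.002], [-0.0, 0.005, -1.0]]
contact_force: [0.5, 0.3, 0.3]
gripper_width: 0.0541
3.875 [ 0.473 -0.08   0.275] [[0.0, 0.958, 0.286, 0.081], [1.0, -0.0, -0.0, -0.001], [-0.0, 0.286, -0.958, -0.201], [0.0, 0.0, 0.0, 1.0]] 65.39733110985925
clamp_full 0.7 351 121 [ 0.508 -0.012  0.   ]
clamp_spare 0.68 301 266 [ 0.508 -0.264  0.   ]
clamp_full_thumb 0.67 333 207 [ 0.518 -0.133  0.044]
clamp_full_thumb 0.21 335 200 [ 0.518 -0.123  0.044]
clamp_spare_nest 0.81 305 240 [ 0.499 -0.211  0.012]
clamp_spare_squeeze 0.86 290 303 [ 0.506 -0.314  0.038]
stem_mid 0.91 357 84 [0.492 0.035 0.062]
stem_mid 0.37 306 238 [ 0.494 -0.185  0.062]
```

View pics/w1.png

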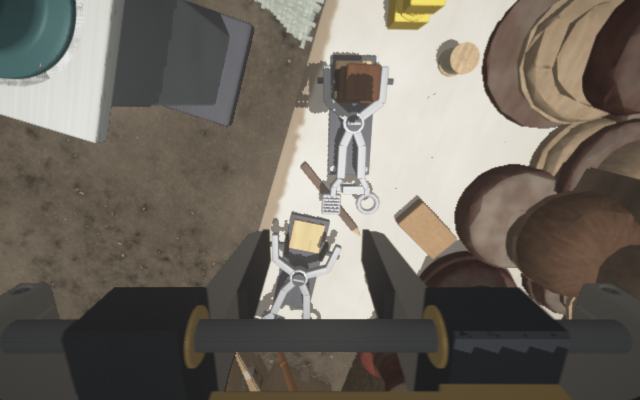

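Wrist view: thumb plate at (332,204), ring at (368,203), full pivot at (354,123), dark stem at (358,82), spare pivot at (300,278) and spare pad at (306,236). The pencil runs past the thumb plate, underneath it.

```bash
cat > m.py <<'E'
from h import *
np.set_printoptions(precision=4,suppress=True)
st=arm.get_state(); c=arm.read_camera("wrist"); X=cloud(c,st)
for n,k,r,z in [("thumb",332,204,.044),("fpivot",354,123,.05),("spivot",300,278,.05),("snest",306,236,.012)]: print(n,at_z(c,k,r,z,st),X[r-1:r+2,k-1:k+2,2].mean())
q=X[(abs(X[...,0]-.49)<.045)&(abs(X[...,1]-.04)<.045)&(X[...,2]>.098)&(X[...,2]<.125)]
print("stemtop",q.mean(0),cv2.minAreaRect((q[:,:2]*1000).astype(np.float32)))
hsv=cv2.cvtColor(c["image"],cv2.COLOR_BGR2HSV)
for n,m in [("spad",(abs(X[...,2]-.012)<.006)&(abs(X[...,0]-.50)<.05)&(abs(X[...,1]+.205)<.05)&(hsv[...,1]>60)),
            ("thumbplate",(abs(X[...,2]-.044)<.006)&(abs(X[...,0]-.511)<.03)&(abs(X[...,1]+.13)<.019))]:
    P=X[m]; print(n,len(P),P.mean(0),cv2.minAreaRect((P[:,:2]*1000).astype(np.float32)))
E
python3 m.py; python3 g.py .511 -.128 .10 18
```

```text
thumb [ 0.5121 -0.1282  0.044 ] 0.04323020098437092
fpivot [ 0.5026 -0.0103  0.05  ] 0.050492600548975405
spivot [ 0.5028 -0.2552  0.05  ] 0.050512040840594505
snest [ 0.4946 -0.2017  0.012 ] 0.011830729792440042
stemtop [0.4907 0.0342 0.1113] ((491.612548828125, 34.36871337890625), (38.37504577636719, 37.89418029785156), 15.557018280029297)
spad 790 [ 0.5012 -0.201   0.0116] ((519.0744018554688, -197.4195556640625), (83.57394409179688, 60.2872200012207), 19.109210968017578)
thumbplate 405 [ 0.5131 -0.1295  0.0428] ((513.0765991210938, -128.18505859375), (27.9603328704834, 35.580142974853516), 18.304075241088867)
t 4.325 p [ 0.4713 -0.0791  0.2739] delta [-59.   22.3 173.9] rot [ 0.1 -0.1 -0.1] q [-0.59  0.07  0.74  1.94 -0.05  1.15  0.48] w 0.01830612886190121
```

```bash
python3 -m jog '[{"delta_pos":[-25,10,55],"rotation":[0,0,0],"grip":0},{"delta_pos":[-50,20,110],"rotation":[0,0,0],"grip":0},{"delta_pos":[-60,22,165],"rotation":[0,0,0],"grip":0},{"delta_pos":[-60,22,194],"rotation":[0,0,0],"grip":0},{"delta_pos":[-60,22,194],"rotation":[0,0,0],"grip":0}]'; python3 g.py .511 -.1285 .044 18
```

```text
time: 4.95
position: [0.5091, -0.129, 0.0778]
tool_rot: [[-0.307, 0.952, -0.003], [0.952, 0.307, 0.002], [0.003, -0.002, -1.0]]
contact_force: [0.0, -0.3, 0.4]
gripper_width: 0.0004
t 4.95 p [ 0.5091 -0.129   0.0778] delta [-0.2  2.  33.8] rot [-0.1 -0.1 -0.1] q [-0.35  0.46  0.68  2.02 -0.41  0.79  0.88] w 0.0004225739081087991
```

```bash
python3 -m jog '[{"delta_pos":[0,2,18],"rotation":[0,0,0],"grip":0},{"delta_pos":[0,2,26],"rotation":[0,0,0],"grip":0},{"delta_pos":[0,2,30],"rotation":[0,0,0],"grip":0},{"delta_pos":[0,2,34],"rotation":[0,0,0],"grip":0},{"delta_pos":[0,2,34],"rotation":[0,0,0],"grip":0}]'
cat > look.py <<'E'
import sys; from h import *
x0,y0,x1,y1=map(int,sys.argv[3:7]); st=arm.get_state(); c=arm.read_camera(sys.argv[1])
im=c["image"][y0:y1,x0:x1]; s=min(800/(x1-x0),600/(y1-y0)); cv2.imwrite("pics/"+sys.argv[2]+".png",cv2.resize(im,None,fx=s,fy=s,interpolation=cv2.INTER_CUBIC)); print(s,st["contact_force"],st["position"])
E
python3 look.py wrist p1 160 0 480 240
```

```text
time: 5.58
position: [0.511, -0.1283, 0.0439]
tool_rot: [[-0.307, 0.952, -0.003], [0.952, 0.307, 0.002], [0.003, -0.002, -1.0]]
contact_force: [-1.0, 0.6, -0.1]
gripper_width: 0.001
2.5 [-1.03153489  0.639144   -0.06209081] [ 0.51096005 -0.12829747  0.04392775]
```

View pics/p1.png

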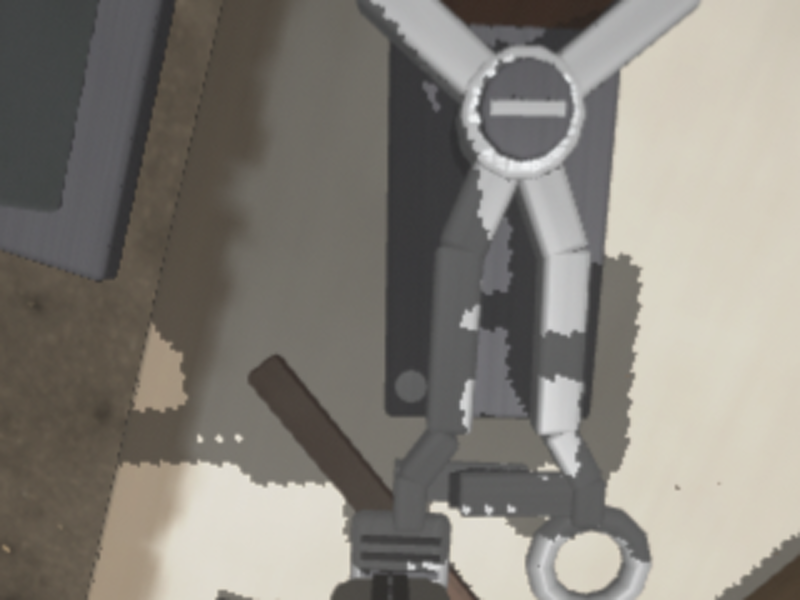

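Finger at (390,580) on the plate. The handles look wider apart, so I'll lift and check.

```bash
python3 -m jog '[{"delta_pos":[0,0,-30],"rotation":[0,0,0],"grip":0},{"delta_pos":[40,0,-80],"rotation":[0,0,0],"grip":0.5},{"delta_pos":[80,0,-125],"rotation":[0,0,0],"grip":1},{"delta_pos":[120,0,-150],"rotation":[0,0,0],"grip":1},{"delta_pos":[120,0,-150],"rotation":[0,0,0],"grip":1}]'; python3 look.py wrist p2 200 20 480 230
```

```text
time: 6.25
position: [0.4755, -0.0111, 0.1962]
tool_rot: [[-0.312, 0.95, 0.001], [0.95, 0.312, 0.005], [0.004, 0.003, -1.0]]
contact_force: [0.0, 1.0, -0.5]
gripper_width: 0.0384
2.857142857142857 [ 0.03399524  0.99681542 -0.50460929] [ 0.47550888 -0.01112502  0.19618533]
```

View pics/p2.png

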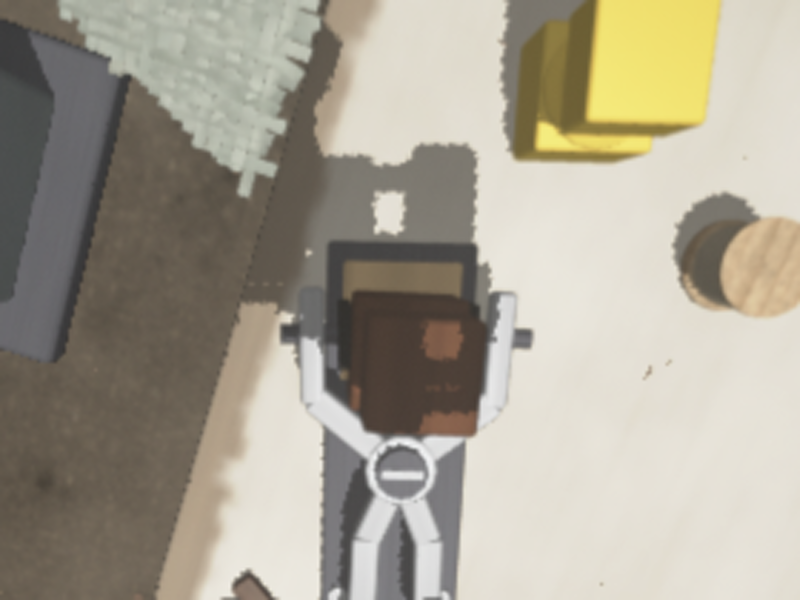

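Handles appear to be still about 36 mm wide, so probably still locked. I'll go back for a close measurement.

```bash
python3 -m jog '[{"delta_pos":[-40,0,0],"rotation":[0,0,0],"grip":0},{"delta_pos":[-75,15,10],"rotation":[0,0,0],"grip":0},{"delta_pos":[-80,20,10],"rotation":[0,0,0],"grip":0},{"delta_pos":[-80,20,10],"rotation":[0,0,0],"grip":0}]'; python3 look.py wrist p3 200 0 440 240; python3 - <<'E'
from h import *
np.set_printoptions(precision=4,suppress=True)
st=arm.get_state(); c=arm.read_camera("wrist"); X=cloud(c,st)
m=(abs(X[...,2]-.044)<.006)&(abs(X[...,0]-.505)<.05)&(abs(X[...,1]+.13)<.04)
r,k=np.nonzero(m); print(r.min(),r.max(),k.min(),k.max())
a=np.radians(15); ex=np.array([np.cos(a),np.sin(a)]); ey=np.array([-np.sin(a),np.cos(a)])
q=X[m][:,:2]-[.5026,-.0103]; u=q@ex; v=q@ey
for y in range(-150,-90,6):
    s=np.sort(u[(v*1000>y)&(v*1000<y+6)]); print(y,len(s), [ (round(g[0],3),round(g[-1],3)) for g in np.split(s,np.nonzero(np.diff(s)>.004)[0]+1) if len(g)>2])
for z,(row,col) in {}.items(): pass
E
```

```text
time: 6.8
position: [0.5183, -0.084, 0.1841]
tool_rot: [[-0.308, 0.951, -0.002], [0.951, 0.308, 0.002], [0.003, -0.002, -1.0]]
contact_force: [-0.6, 0.1, -0.5]
gripper_width: 0.0066
2.5 [-0.56280477  0.13978264 -0.49335392] [ 0.51833622 -0.08402319  0.18409006]
182 227 289 344
-150 0 []
-144 0 []
-138 45 [(np.float64(-0.033), np.float64(-0.007))]
-132 107 [(np.float64(-0.033), np.float64(-0.007))]
-126 122 [(np.float64(-0.033), np.float64(-0.006)), (np.float64(0.017), np.float64(0.021))]
-120 142 [(np.float64(-0.033), np.float64(-0.006)), (np.float64(0.016), np.float64(0.023))]
-114 162 [(np.float64(-0.034), np.float64(-0.007)), (np.float64(0.017), np.float64(0.025))]
-108 139 [(np.float64(-0.034), np.float64(-0.007)), (np.float64(0.018), np.float64(0.026))]
-102 175 [(np.float64(-0.022), np.float64(-0.014)), (np.float64(-0.004), np.float64(0.028))]
-96 192 [(np.float64(-0.023), np.float64(-0.012)), (np.float64(-0.004), np.float64(0.029))]
```

View pics/p3.png

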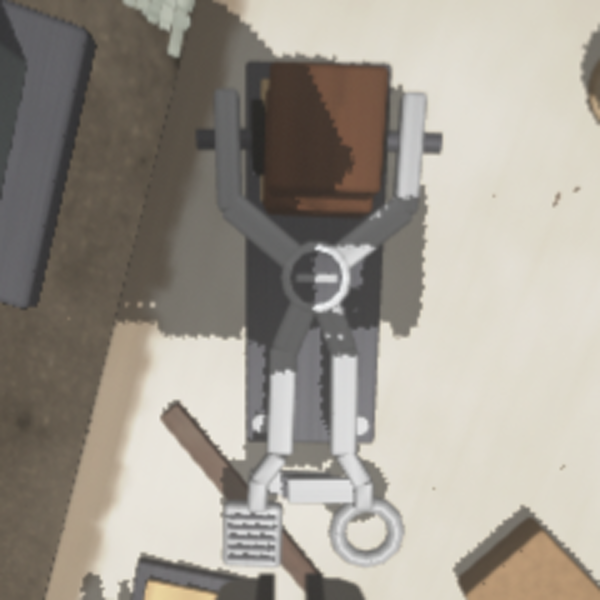

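Still locked: the plate centre is at about (.515,-.133), unmoved, and no force was felt during the press. I'll press again deeper, reading the force.

```bash
python3 g.py .513 -.132 .06 18
```

```text
t 6.9 p [ 0.5182 -0.0827  0.1845] delta [-45.8 -20.2 124.4] rot [-0.  -0.2  0.1] q [-0.57  0.31  0.81  1.94 -0.27  1.    0.68] w 0.0005143401955217777
```

```bash
python3 -m jog '[{"delta_pos":[-30,-14,50],"rotation":[0,0,0],"grip":0},{"delta_pos":[-46,-20,100],"rotation":[0,0,0],"grip":0},{"delta_pos":[-46,-20,130],"rotation":[0,0,0],"grip":0},{"delta_pos":[-46,-20,136],"rotation":[0,0,0],"grip":0},{"delta_pos":[-46,-20,138],"rotation":[0,0,0],"grip":0}]' | grep -E "pos|force"
python3 -m jog '[{"delta_pos":[0,0,3],"rotation":[0,0,0],"grip":0},{"delta_pos":[0,0,3],"rotation":[0,0,0],"grip":0}]' | grep -E "pos|force"
```

```text
position: [0.5138, -0.1315, 0.0471]
contact_force: [0.0, -0.6, 0.4]
position: [0.5145, -0.1312, 0.045]
contact_force: [-0.5, -0.6, 0.7]
```

```bash
for i in 1 2 3; do python3 -m jog '[{"delta_pos":[0,0,3],"rotation":[0,0,0],"grip":0},{"delta_pos":[0,0,3],"rotation":[0,0,0],"grip":0}]' | grep -E "pos|force"; done; python3 look.py wrist p4 160 0 480 240
```

```text
position: [0.5146, -0.131, 0.0421]
contact_force: [0.4, 0.4, 0.1]
position: [0.5144, -0.131, 0.0388]
contact_force: [0.3, 0.0, -0.3]
position: [0.5141, -0.1309, 0.0355]
contact_force: [-0.7, -0.8, -0.2]
2.5 [-0.69176344 -0.83604095 -0.21676561] [ 0.51412432 -0.13092933  0.03550058]
```

View pics/p4.png

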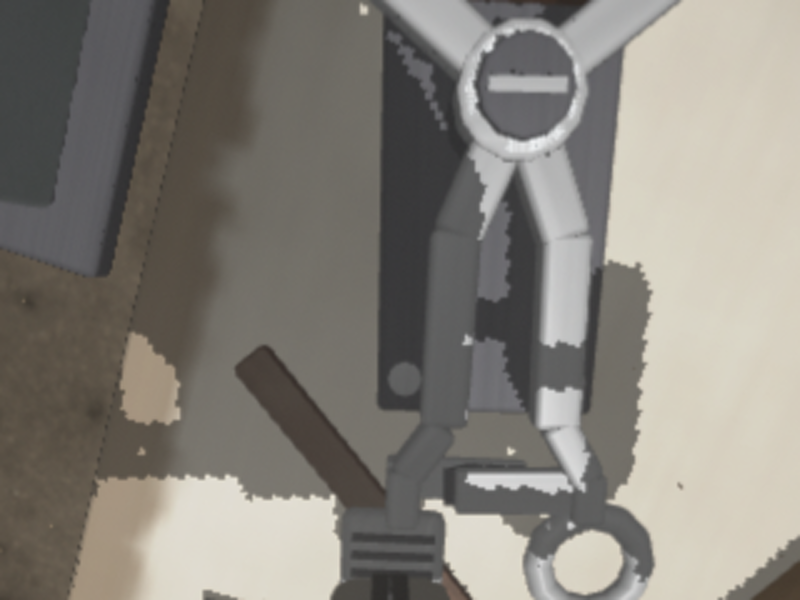

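```bash
python3 - <<'E'
from h import *
np.set_printoptions(precision=4,suppress=True)
st=arm.get_state(); c=arm.read_camera("wrist"); X=cloud(c,st)
R=np.array(st["tool_rot"]);p=np.array(st["position"])
print("tip px",proj(c,p+R@[0.010,0,.008],st), "plate ctr px",proj(c,[.515,-.133,.044],st))
for r in range(195,300,6): print(r,X[r,308],X[r,318], X[r,330])
cv2.imwrite("pics/p5.png",cv2.resize(c["image"][180:400,200:440],None,fx=2.5,fy=2.5))
E
```

```text
tip px [316.4208 207.4231] plate ctr px [316.6334 232.4077]
195 [ 0.504  -0.1202  0.008 ] [ 0.5077 -0.1081  0.0437] [ 0.5169 -0.1091  0.0304]
201 [ 0.5055 -0.125   0.0072] [ 0.5091 -0.1121  0.0431] [ 0.5228 -0.1219 -0.0005]
207 [ 0.5042 -0.1185  0.0418] [ 0.5103 -0.1159  0.0433] [ 0.518  -0.1139  0.0419]
213 [ 0.5054 -0.1222  0.0425] [ 0.5117 -0.1202  0.0424] [ 0.5193 -0.1177  0.0426]
219 [ 0.5068 -0.1263  0.0422] [ 0.5129 -0.1238  0.0434] [ 0.5206 -0.1216  0.0429]
225 [ 0.508  -0.13    0.0433] [ 0.5144 -0.1282  0.0426] [ 0.5221 -0.1259  0.0421]
231 [ 0.5067 -0.1243  0.0674] [ 0.5119 -0.1214  0.0702] [ 0.5192 -0.1208  0.0662]
237 [ 0.5068 -0.1239  0.0768] [ 0.5118 -0.1215  0.0785] [ 0.5184 -0.1201  0.0769]
243 [ 0.5068 -0.1233  0.0859] [ 0.5119 -0.1219  0.0854] [ 0.5182 -0.1205  0.0841]
249 [ 0.5071 -0.1239  0.0917] [ 0.5117 -0.1217  0.0931] [ 0.5175 -0.1198  0.093 ]
255 [ 0.507  -0.1231  0.0998] [ 0.5118 -0.1219  0.0992] [ 0.5173 -0.1201  0.0992]
261 [ 0.5073 -0.1235  0.105 ] [ 0.5117 -0.1218  0.1056] [ 0.5171 -0.1202  0.1053]
267 [ 0.5074 -0.1234  0.1109] [ 0.5118 -0.1225  0.1099] [ 0.5166 -0.1197  0.112 ]
273 [ 0.5075 -0.1234  0.116 ] [ 0.5116 -0.122   0.1161] [ 0.5163 -0.1196  0.1174]
279 [ 0.5075 -0.1232  0.1212] [ 0.5116 -0.1219  0.1211] [ 0.5162 -0.12    0.1217]
285 [ 0.5077 -0.1234  0.1253] [ 0.5113 -0.1215  0.1265] [ 0.5159 -0.1197  0.1269]
291 [ 0.508  -0.124   0.1287] [ 0.5117 -0.1225  0.1291] [ 0.5085 -0.1029  0.1589]
297 [ 0.5086 -0.1258  0.1298] [ 0.5123 -0.1244  0.1302] [ 0.5089 -0.1041  0.1599]
```

View pics/p5.png

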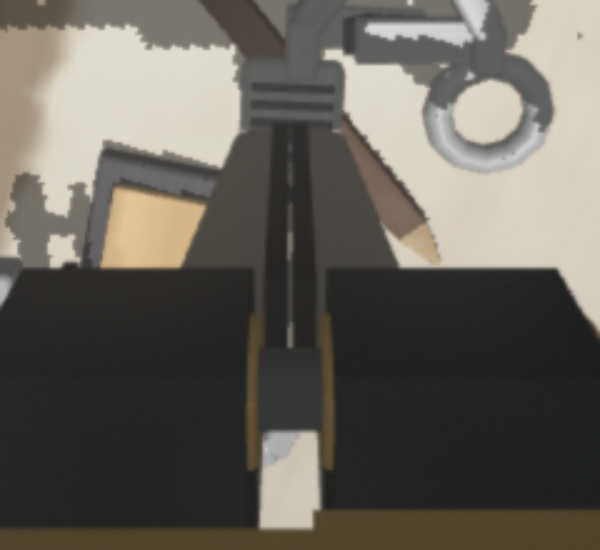

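The finger's lower end shows at only about z 0.063 (crop (290,125)) and the plate still reads 0.043, so it is untouched. The real tips are clearly higher than the nominal figure. I'll quantify that.

```bash
cat > tip.py <<'E'
from h import *
np.set_printoptions(precision=4,suppress=True)
st=arm.get_state(); c=arm.read_camera("wrist"); f=K(c)
T=np.array(c["tool_from_camera"]); X=cloud(c,st); R=np.array(st["tool_rot"]); Y=(X-np.array(st["position"]))@R
m=(abs(Y[...,0])<.016)&(abs(Y[...,1])<.07)&(X[...,2]>.052)&(c["z_map"]>0)
print("wrist: tool z of finger pts, max",np.sort(Y[m][:,2])[-8:], "tcp z",st["position"][2],"w",st["gripper_width"])
for cam in ["scene","top"]:
    c=arm.read_camera(cam); X=cloud(c); Y=(X-np.array(st["position"]))@R
    m=(abs(Y[...,0])<.016)&(abs(Y[...,1])<.07)&(X[...,2]>.05)&(X[...,2]<.3)&(c["z_map"]>0)
    print(cam,m.sum(),np.sort(Y[m][:,2])[-8:] if m.any() else "")
E
python3 tip.py
for i in 1 2; do python3 -m jog '[{"delta_pos":[0,0,4],"rotation":[0,0,0],"grip":0},{"delta_pos":[0,0,4],"rotation":[0,0,0],"grip":0}]' | grep -E "pos|force"; done; python3 tip.py
```

```text
wrist: tool z of finger pts, max [-0.0313 -0.0311 -0.031  -0.0307 -0.0305 -0.0305 -0.0304 -0.0301] tcp z 0.03572320177360615 w 0.00029481214655172007
scene 698 [-0.0393 -0.0391 -0.0389 -0.0384 -0.0377 -0.0376 -0.0372 -0.0358]
top 18 [-0.1607 -0.1588 -0.1581 -0.1576 -0.1569 -0.1569 -0.156  -0.1482]
position: [0.5142, -0.1309, 0.0315]
contact_force: [-0.7, 0.3, -0.8]
position: [0.5138, -0.1308, 0.0271]
contact_force: [-0.5, -0.1, 0.8]
wrist: tool z of finger pts, max [-0.031  -0.0309 -0.0308 -0.0308 -0.0307 -0.0306 -0.0306 -0.0299] tcp z 0.02713259965060212 w 0.0003005455610983677
scene 730 [-0.0399 -0.039  -0.0388 -0.0383 -0.0378 -0.0367 -0.0356 -0.0353]
top 15 [-0.1625 -0.1618 -0.1615 -0.1605 -0.1595 -0.1592 -0.1591 -0.1565]
```

The wrist and scene cameras agree: the real fingertips sit about 30 mm *behind* the reported TCP, about 38 mm short of the spec. I'll work with tip = reported TCP + 30 mm up. Plate contact should come at TCP z ≈ 0.014, and full press at about 0.006.

```bash
python3 -m jog '[{"delta_pos":[0,0,7],"rotation":[0,0,0],"grip":0},{"delta_pos":[0,0,11],"rotation":[0,0,0],"grip":0}]' | grep -E "pos|force"; for i in 1 2 ; do python3 -m jog '[{"delta_pos":[0,0,4],"rotation":[0,0,0],"grip":0},{"delta_pos":[0,0,4],"rotation":[0,0,0],"grip":0}]' | grep -E "pos|force"; done
```

```text
position: [0.514, -0.1308, 0.016]
contact_force: [1.0, -0.2, -0.4]
position: [0.5138, -0.1308, 0.0117]
contact_force: [-0.7, 0.4, 0.2]
position: [0.5139, -0.1309, 0.0077]
contact_force: [-0.5, 0.2, 3.4]
```

```bash
for i in 1 2 ; do python3 -m jog '[{"delta_pos":[0,0,3],"rotation":[0,0,0],"grip":0},{"delta_pos":[0,0,3],"rotation":[0,0,0],"grip":0}]' | grep -E "pos|force"; done
```

```text
position: [0.5126, -0.131, 0.0043]
contact_force: [-4.2, -0.8, 5.2]
position: [0.5131, -0.1311, 0.0025]
contact_force: [-3.3, 1.3, 16.5]
```

The plate is at its stop and is being pushed in -x by the spring. I'll ease off slightly and follow it.

```bash
python3 -m jog '[{"delta_pos":[0,-3,-1],"rotation":[0,0,0],"grip":0},{"delta_pos":[0,-10,-1],"rotation":[0,0,0],"grip":0},{"delta_pos":[0,-18,-2],"rotation":[0,0,0],"grip":0},{"delta_pos":[0,-24,-3],"rotation":[0,0,0],"grip":0}]' | grep -E "pos|force"
python3 -m jog '[{"delta_pos":[0,-6,-25],"rotation":[0,0,0],"grip":0},{"delta_pos":[0,0,-80],"rotation":[0,0,0],"grip":0},{"delta_pos":[40,15,-125],"rotation":[0,0,0],"grip":1},{"delta_pos":[70,15,-150],"rotation":[0,0,0],"grip":1},{"delta_pos":[70,15,-150],"rotation":[0,0,0],"grip":1}]'  | grep -E "pos|force"
cat > fw.py <<'E'
import sys; from h import *
np.set_printoptions(precision=4,suppress=True)
px,py,deg,v0,v1,z0,z1=map(float,sys.argv[1:8])
st=arm.get_state(); c=arm.read_camera("wrist"); X=cloud(c,st); cv2.imwrite(f"pics/f{st['time']:.2f}.png",c["image"])
a=np.radians(deg); ex=np.array([np.cos(a),np.sin(a)]); ey=np.array([-np.sin(a),np.cos(a)])
q=X[...,:2]-[px,py]; u=q@ex; v=q@ey; m=(X[...,2]>z0)&(X[...,2]<z1)&(abs(u)<.07)&(c["z_map"]>0)
for y in range(int(v0),int(v1),8):
    s=np.sort(u[m&(v*1000>y)&(v*1000<y+8)])*1000; print(y,len(s),[(int(g[0]),int(g[-1])) for g in np.split(s,np.nonzero(np.diff(s)>4)[0]+1) if len(g)>2])
E
python3 fw.py .5026 -.0103 15 -140 80 .036 .053
```

```text
position: [0.4918, -0.1386, 0.0061]
contact_force: [2.8, 0.1, 3.9]
position: [0.484, -0.0659, 0.1571]
contact_force: [-0.3, -0.8, 0.3]
-140 0 []
-132 87 [(-54, -28), (45, 56)]
-124 308 [(-54, -27), (38, 66)]
-116 281 [(-54, -26), (35, 45), (59, 69)]
-108 293 [(-53, -25), (12, 24), (35, 46), (57, 69)]
-100 412 [(-52, -27), (8, 67)]
-92 295 [(-39, -25), (10, 57)]
-84 176 [(-35, -17), (30, 48)]
-76 172 [(-28, -15), (25, 41)]
-68 170 [(-26, -14), (23, 36)]
-60 175 [(-26, -13), (21, 34)]
-52 184 [(-24, -12), (19, 32)]
-44 184 [(-22, -10), (17, 30)]
-36 200 [(-21, -7), (14, 28)]
-28 212 [(-18, -2), (8, 26)]
-20 232 [(-15, 21)]
-12 205 [(-12, 16)]
-4 276 [(-21, 22)]
4 512 [(-36, 37)]
12 409 [(-43, -11), (-2, 7), (14, 46)]
20 249 [(-46, -29), (-20, -18), (27, 48)]
28 203 [(-47, -37), (-28, -20), (38, 49)]
36 316 [(-52, -20), (40, 54)]
44 389 [(-53, -25), (-21, -20), (36, 55)]
52 263 [(-53, -42), (-33, -27), (-21, -20), (42, 53)]
60 69 [(-49, -45), (-21, -21), (43, 54)]
68 0 []
76 0 []
```

The clamp is open: handle width is about 58 mm and the plate has slid about 20 mm. Now the stem.

```bash
cat > s.py <<'E'
from h import *
np.set_printoptions(precision=4,suppress=True)
import sys; cx,cy=map(float,sys.argv[1:3]); z0=float(sys.argv[3]) if len(sys.argv)>3 else .1
st=arm.get_state(); c=arm.read_camera("wrist"); X=cloud(c,st)
q=X[(abs(X[...,0]-cx)<.045)&(abs(X[...,1]-cy)<.045)&(X[...,2]>z0)&(X[...,2]<z0+.02)]
print("stemtop",len(q),q.mean(0),np.median(q[:,2]),cv2.minAreaRect((q[:,:2]*1000).astype(np.float32)))
E
python3 s.py .491 .036; python3 g.py .491 .036 .15 15; python3 g.py .491 .036 .044 15
```

```text
stemtop 2728 [0.4914 0.0329 0.1113] 0.1114423249987939 ((492.04937744140625, 32.78081512451172), (38.14650344848633, 38.026432037353516), 15.423495292663574)
t 11.9 p [ 0.4833 -0.0684  0.1557] delta [96.8 39.8  6.2] rot [ 0.1 -0.3  3.2] q [-0.63  0.28  0.83  2.06 -0.27  0.91  0.67] w 0.03669352618953289
t 11.9 p [ 0.4833 -0.0684  0.1557] delta [ 96.3  39.6 112.2] rot [ 0.1 -0.3  3.2] q [-0.63  0.28  0.83  2.06 -0.27  0.91  0.67] w 0.03669352618953289
```

```bash
python3 -m jog '[{"delta_pos":[50,20,0],"rotation":[0,0,3],"grip":1},{"delta_pos":[94,40,0],"rotation":[0,0,3],"grip":1},{"delta_pos":[94,40,0],"rotation":[0,0,3],"grip":1},{"delta_pos":[94,40,20],"rotation":[0,0,3],"grip":1},{"delta_pos":[94,40,20],"rotation":[0,0,3],"grip":1}]' ; python3 s.py .491 .036; python3 tip.py;  python3 g.py .492 .034 .044 15.4
```

```text
time: 12.52
position: [0.4904, 0.031, 0.1344]
tool_rot: [[-0.258, 0.966, -0.004], [0.966, 0.258, 0.003], [0.004, -0.003, -1.0]]
contact_force: [-0.5, -0.2, -0.4]
gripper_width: 0.0861
stemtop 2448 [0.4915 0.0349 0.1111] 0.11141498321009771 ((492.0744323730469, 33.152278900146484), (38.05416488647461, 38.19191360473633), 15.615829467773438)
wrist: tool z of finger pts, max [0.0809 0.0812 0.0814 0.0816 0.0817 0.0817 0.0818 0.0824] tcp z 0.13526150266543968 w 0.09007102343277541
scene 845 [0.0844 0.0845 0.0848 0.0848 0.0848 0.0849 0.085  0.085 ]
top 1 [-0.1441]
t 12.725 p [0.4923 0.0324 0.1365] delta [ 1.2 -0.  92.5] rot [ 0.1 -0.3 -0.3] q [-0.79  0.32  0.79  2.06 -0.3   0.87  0.43] w 0.09255378725629292
```

```bash
python3 -m jog '[{"delta_pos":[1,0,45],"rotation":[0,0,0],"grip":1},{"delta_pos":[1,0,80],"rotation":[0,0,0],"grip":1},{"delta_pos":[1,0,92],"rotation":[0,0,0],"grip":1},{"delta_pos":[1,0,92],"rotation":[0,0,0],"grip":1}]' | grep -E "pos|force"; python3 -m jog '[{"delta_pos":[0,0,0],"rotation":[0,0,0],"grip":0},{"delta_pos":[0,0,0],"rotation":[0,0,0],"grip":0},{"delta_pos":[0,0,0],"rotation":[0,0,0],"grip":0},{"delta_pos":[0,0,0],"rotation":[0,0,0],"grip":0},{"delta_pos":[0,0,0],"rotation":[0,0,0],"grip":0}]' 20
```

```text
position: [0.4923, 0.0333, 0.0447]
contact_force: [0.0, 0.1, 0.4]
time: 13.85
position: [0.4923, 0.0334, 0.0448]
tool_rot: [[-0.259, 0.966, 0.0], [0.966, 0.259, 0.004], [0.004, 0.002, -1.0]]
contact_force: [0.1, 0.1, 0.4]
gripper_width: 0.0442
```

```bash
python3 -m jog '[{"delta_pos":[0,0,0],"rotation":[0,0,0],"grip":0},{"delta_pos":[0,0,0],"rotation":[0,0,0],"grip":0},{"delta_pos":[0,0,-15],"rotation":[0,0,0],"grip":0},{"delta_pos":[0,0,-35],"rotation":[0,0,0],"grip":0},{"delta_pos":[0,0,-35],"rotation":[0,0,0],"grip":0}]' 20;  python3 s.py .491 .036 .138
```

```text
time: 14.48
position: [0.4936, 0.0335, 0.0813]
tool_rot: [[-0.259, 0.966, 0.004], [0.966, 0.259, 0.006], [0.005, 0.005, -1.0]]
contact_force: [-0.4, 0.4, -2.0]
gripper_width: 0.0378
stemtop 7287 [0.4917 0.0366 0.148 ] 0.14815562905826943 ((492.72454833984375, 32.83269119262695), (70.08020782470703, 39.25734329223633), 15.588126182556152)
```

Stem is in the gripper, gripped at 37.8 mm and lifted. I'll fit the spare clamp from the saved first wrist cloud.

```bash
python3 - <<'E'
from h import *
np.set_printoptions(precision=4,suppress=True)
X=np.load("wrist.npy"); im=cv2.imread("pics/w1.png"); hsv=cv2.cvtColor(im,cv2.COLOR_BGR2HSV)
P=[(262,205),(345,305)]
box=np.zeros((400,640),bool); box[205:262,280:335]=1
m=box&(abs(X[...,2]-.012)<.005)&(hsv[...,1]>70)
q=X[m]; print("pad",len(q),q.mean(0),cv2.minAreaRect((q[:,:2]*1000).astype(np.float32)))
mm=cv2.morphologyEx(m.astype(np.uint8),cv2.MORPH_OPEN,np.ones((5,5)))>0; q=X[mm]; print("pad",len(q),q.mean(0),cv2.minAreaRect((q[:,:2]*1000).astype(np.float32)))
a=np.radians(8.7); ex=np.array([np.cos(a),np.sin(a)]); ey=np.array([-np.sin(a),np.cos(a)])
d=X[...,:2]-[.5028,-.2552]; u=d@ex; v=d@ey; m=(X[...,2]>.036)&(X[...,2]<.053)&(abs(u)<.07)
for y in range(-60,72,6):
    s=np.sort(u[m&(v*1000>y)&(v*1000<y+6)])*1000; print(y,len(s),[(int(g[0]),int(g[-1])) for g in np.split(s,np.nonzero(np.diff(s)>4)[0]+1) if len(g)>2])
E
```

```text
pad 865 [ 0.4975 -0.2031  0.0116] ((497.8562316894531, -204.02992248535156), (49.450801849365234, 49.972320556640625), 5.090687274932861)
pad 853 [ 0.4974 -0.203   0.0116] ((497.8562316894531, -204.02992248535156), (49.450801849365234, 49.972320556640625), 5.090687274932861)
-60 50 [(-32, -21), (14, 26)]
-54 51 [(-31, -18), (13, 25)]
-48 52 [(-29, -16), (12, 24)]
-42 56 [(-28, -15), (11, 23)]
-36 61 [(-26, -11), (9, 22)]
-30 64 [(-23, -6), (5, 20)]
-24 61 [(-19, -4), (2, 16)]
-18 41 [(-16, 13)]
-12 53 [(-13, 14)]
-6 84 [(-18, 22)]
0 150 [(-26, 37)]
6 175 [(-36, 45)]
12 117 [(-43, -17), (23, 47)]
18 72 [(-45, -26), (36, 48)]
24 55 [(-46, -36), (40, 50)]
30 77 [(-46, -36), (-26, -22), (26, 32), (42, 55)]
36 100 [(-49, -37), (-27, -22), (28, 56)]
42 132 [(-50, -23), (29, 55)]
48 95 [(-49, -24), (31, 36), (46, 57)]
54 81 [(-50, -40), (-30, -24), (33, 36), (47, 56)]
60 16 [(-49, -41)]
66 0 []
```

The pad rectangle fits cleanly as 50x50 mm at (.498,-.204), 5.1°, and the arms' midline agrees. So nest = (.498,-.204), squeeze = (.508,-.3145).

```bash
python3 -m jog '[{"delta_pos":[0,0,-25],"rotation":[0,0,0],"grip":0},{"delta_pos":[-40,0,-50],"rotation":[0,0,0],"grip":0},{"delta_pos":[-90,0,-50],"rotation":[0,0,4],"grip":0},{"delta_pos":[-140,-5,-50],"rotation":[0,0,8],"grip":0},{"delta_pos":[-190,-10,-50],"rotation":[0,0,10],"grip":0}]' | grep -E "pos|width"; python3 g.py .498 -.204 .125 5.1
```

```text
position: [0.5321, -0.1538, 0.1289]
gripper_width: 0.0382
t 15.15 p [ 0.5321 -0.1538  0.1289] delta [-47.1 -38.3   3.6] rot [ 0.1 -0.3 -0.1] q [-0.41  0.46  0.82  1.93 -0.43  0.93  0.71] w 0.038163302590509166
```

```bash
python3 -m jog '[{"delta_pos":[-25,-20,0],"rotation":[0,0,0],"grip":0},{"delta_pos":[-47,-38,2],"rotation":[0.1,-0.3,0],"grip":0},{"delta_pos":[-47,-38,2],"rotation":[0.1,-0.3,0],"grip":0}]' | grep -E "pos|width"; python3 g.py .498 -.204 .0455 5.1
python3 - <<'E'
from h import *
np.set_printoptions(precision=4,suppress=True)
st=arm.get_state(); c=arm.read_camera("wrist"); X=cloud(c,st); R=np.array(st["tool_rot"]); Y=(X-np.array(st["position"]))@R*1000
m=(abs(Y[...,1])<30)&(Y[...,0]>15)&(Y[...,0]<26)&(c["z_map"]>0)
for z in range(-70,60,8):
    s=Y[m&(Y[...,2]>z)&(Y[...,2]<z+8)]; print(z,len(s),(s[:,:2].min(0),s[:,:2].max(0)) if len(s) else "")
cv2.imwrite("pics/h.png",c["image"])
E
```

```text
position: [0.4964, -0.2056, 0.126]
gripper_width: 0.038
t 15.525 p [ 0.4964 -0.2056  0.126 ] delta [ 1.5  1.8 80.4] rot [-0.1 -0.  -0.3] q [-0.33  0.44  0.84  1.97 -0.41  0.91  0.81] w 0.037987105082370375
-70 876 (array([ 15.0025, -19.4597]), array([19.4534, 18.0202]))
-62 461 (array([ 17.0267, -19.3581]), array([19.3842, 18.1904]))
-54 404 (array([ 16.412 , -19.7287]), array([19.243 , 18.1702]))
-46 357 (array([ 17.0857, -19.4094]), array([19.3038, 18.1474]))
-38 131 (array([ 17.1423, -19.3599]), array([19.0587, 17.8188]))
-30 82 (array([15.033 , -8.1586]), array([17.5492,  7.6461]))
-22 178 (array([ 15.0217, -11.6359]), array([20.3535, 13.7361]))
-14 709 (array([ 15.0106, -22.3712]), array([21.9107, 21.3036]))
-6 209 (array([ 20.5853, -21.9349]), array([21.9893, 20.8748]))
2 196 (array([ 20.5081, -21.709 ]), array([21.9943, 20.9741]))
10 172 (array([ 19.4617, -22.4482]), array([21.7807, 21.1181]))
18 157 (array([ 19.9128, -21.8108]), array([21.9846, 21.2309]))
26 107 (array([ 19.682 , -21.5577]), array([21.6783, 21.338 ]))
34 0 
42 0 
50 0 
58 0
```

The stem is centred in the gripper to within 1 mm and upright. Lowering.

```bash
python3 -m jog '[{"delta_pos":[2,2,30],"rotation":[0,0,0],"grip":0},{"delta_pos":[2,2,50],"rotation":[0,0,0],"grip":0},{"delta_pos":[2,2,65],"rotation":[0,0,0],"grip":0},{"delta_pos":[2,2,74],"rotation":[0,0,0],"grip":0},{"delta_pos":[2,2,78],"rotation":[0,0,0],"grip":0}]' | grep -E "pos|width|force";python3 -m jog '[{"delta_pos":[0,0,2],"rotation":[0,0,0],"grip":0},{"delta_pos":[0,0,2],"rotation":[0,0,0],"grip":0}]' | grep -E "pos|width|force"; python3 g.py .498 -.204 .0455 5.1; python3 s.py .498 -.204 .1
```

```text
position: [0.4995, -0.2019, 0.0477]
contact_force: [-0.0, 0.3, -1.0]
gripper_width: 0.0377
position: [0.4997, -0.202, 0.046]
contact_force: [-0.8, 0.6, -1.9]
gripper_width: 0.0378
t 16.45 p [ 0.4997 -0.202   0.046 ] delta [-1.8 -1.8  0.5] rot [-0.  -0.1 -0.2] q [-0.25  0.56  0.74  2.01 -0.54  0.77  0.9 ] w 0.03780159023287301
stemtop 7238 [ 0.4988 -0.1981  0.1119] 0.11269215441253956 ((499.1937255859375, -202.21652221679688), (69.53460693359375, 39.09622573852539), 5.289556503295898)
```

```bash
python3 -m jog '[{"delta_pos":[-1,-2,1],"rotation":[0,0,0],"grip":0},{"delta_pos":[-1,-2,1],"rotation":[0,0,0],"grip":0},{"delta_pos":[-1,-2,2],"rotation":[0,0,0],"grip":0}]' | grep -E "pos|width|force";python3 -m jog '[{"delta_pos":[0,0,0],"rotation":[0,0,0],"grip":0.5},{"delta_pos":[0,0,0],"rotation":[0,0,0],"grip":1},{"delta_pos":[0,0,0],"rotation":[0,0,0],"grip":1},{"delta_pos":[0,0,0],"rotation":[0,0,0],"grip":1},{"delta_pos":[0,0,0],"rotation":[0,0,0],"grip":1}]' | grep -E "pos|width|force"; python3 s.py .498 -.204 .1
```

```text
position: [0.4981, -0.2035, 0.0446]
contact_force: [-1.6, 0.8, 10.5]
gripper_width: 0.0373
position: [0.4981, -0.2035, 0.0446]
contact_force: [0.5, 0.2, -0.2]
gripper_width: 0.0838
stemtop 7088 [ 0.4979 -0.2008  0.1108] 0.11139197868630285 ((498.7874450683594, -203.43287658691406), (90.30781555175781, 38.713539123535156), 4.86057186126709)
```

```bash
python3 -m jog '[{"delta_pos":[0,0,-55],"rotation":[0,0,0],"grip":1},{"delta_pos":[0,0,-100],"rotation":[0,0,0],"grip":1},{"delta_pos":[-50,0,-115],"rotation":[0,0,0],"grip":1},{"delta_pos":[-100,0,-115],"rotation":[0,0,0],"grip":1},{"delta_pos":[-110,0,-115],"rotation":[0,0,0],"grip":1}]' | grep -E "pos|width|force"; python3 s.py .498 -.204 .1; python3 fw.py .5029 -.2588 5 -80 70 .036 .053; python3 g.py .508 -.3145 -.014 5.1
```

```text
position: [0.5066, -0.3168, 0.16]
contact_force: [-0.1, 0.3, -0.8]
gripper_width: 0.0921
stemtop 2860 [ 0.4976 -0.2041  0.1113] 0.11146484694877537 ((497.6006164550781, -204.0787811279297), (38.014915466308594, 38.10737609863281), 5.244260311126709)
-80 170 [(-35, -19), (22, 39)]
-72 166 [(-31, -18), (20, 33)]
-64 175 [(-28, -17), (19, 32)]
-56 165 [(-27, -15), (17, 30)]
-48 186 [(-26, -13), (16, 28)]
-40 177 [(-25, -11), (14, 26)]
-32 209 [(-23, -7), (7, 25)]
-24 231 [(-19, 21)]
-16 205 [(-14, 16)]
-8 246 [(-14, 14)]
0 403 [(-29, 30)]
8 503 [(-42, 43)]
16 310 [(-46, -22), (21, 47)]
24 185 [(-47, -36), (37, 48)]
32 298 [(-52, -38), (-29, -22), (-6, -1), (7, 18), (24, 29), (38, 52)]
40 478 [(-54, -25), (25, 54)]
48 359 [(-53, -26), (26, 53)]
56 213 [(-53, -43), (-33, -28), (28, 33), (43, 54)]
64 0 []
t 18.275 p [ 0.5068 -0.3142  0.1592] delta [ -0.5   1.4 173.2] rot [-0.1 -0.  -0.3] q [-0.13  0.51  0.85  1.8  -0.44  1.03  0.97] w 0.09174570699308883
```

The stem stands at (.4976,-.2041), 5.2°, centred on the nest. Descending over the handles.

```bash
python3 -m jog '[{"delta_pos":[0,2,50],"rotation":[0,0,0],"grip":1},{"delta_pos":[0,2,95],"rotation":[0,0,0],"grip":1},{"delta_pos":[0,2,135],"rotation":[0,0,0],"grip":1},{"delta_pos":[0,2,160],"rotation":[0,0,0],"grip":1},{"delta_pos":[0,2,172],"rotation":[0,0,0],"grip":1}]' | grep -E "pos|width|force"; python3 -m jog '[{"delta_pos":[0,0,0],"rotation":[0,0,0],"grip":0.7},{"delta_pos":[0,0,0],"rotation":[0,0,0],"grip":0.5},{"delta_pos":[0,0,0],"rotation":[0,0,0],"grip":0.3},{"delta_pos":[0,0,0],"rotation":[0,0,0],"grip":0},{"delta_pos":[0,0,0],"rotation":[0,0,0],"grip":0}]' 25 | grep -E "pos|width|force"; python3 -m jog '[{"delta_pos":[0,0,0],"rotation":[0,0,0],"grip":0},{"delta_pos":[0,0,0],"rotation":[0,0,0],"grip":0},{"delta_pos":[0,0,0],"rotation":[0,0,0],"grip":0},{"delta_pos":[0,0,0],"rotation":[0,0,0],"grip":0}]' 25 | grep -E "pos|width|force"
```

```text
position: [0.5081, -0.3114, -0.0145]
contact_force: [-0.7, 0.9, 0.2]
gripper_width: 0.0916
position: [0.5097, -0.3151, -0.0133]
contact_force: [4.1, -11.1, -4.3]
gripper_width: 0.0438
position: [0.5098, -0.3165, -0.0131]
contact_force: [2.5, -5.4, -5.7]
gripper_width: 0.0354
```

```bash
python3 -m jog '[{"delta_pos":[0,0,0],"rotation":[0,0,0],"grip":0},{"delta_pos":[0,0,0],"rotation":[0,0,0],"grip":0}]' 35 | grep -E "pos|width|force"; python3 -m jog '[{"delta_pos":[0,0,0],"rotation":[0,0,0],"grip":1},{"delta_pos":[0,0,0],"rotation":[0,0,0],"grip":1},{"delta_pos":[0,0,0],"rotation":[0,0,0],"grip":1},{"delta_pos":[0,0,0],"rotation":[0,0,0],"grip":1},{"delta_pos":[0,0,0],"rotation":[0,0,0],"grip":1}]' | grep -E "pos|width|force"; python3 -m jog '[{"delta_pos":[0,0,-50],"rotation":[0,0,0],"grip":1},{"delta_pos":[0,0,-110],"rotation":[0,0,0],"grip":1},{"delta_pos":[0,0,-170],"rotation":[0,0,0],"grip":1},{"delta_pos":[0,0,-180],"rotation":[0,0,0],"grip":1},{"delta_pos":[0,0,-180],"rotation":[0,0,0],"grip":1}]'| grep -E "pos|width|force"; python3 s.py .498 -.204 .1; python3 fw.py .5029 -.2588 5 -80 70 .036 .053
```

```text
position: [0.5098, -0.3167, -0.0131]
contact_force: [1.1, -3.3, -4.6]
gripper_width: 0.0351
position: [0.5098, -0.3166, -0.0131]
contact_force: [0.8, -0.2, -0.6]
gripper_width: 0.083
position: [0.5098, -0.3151, 0.167]
contact_force: [-0.1, -0.4, -0.2]
gripper_width: 0.0918
stemtop 2727 [ 0.498  -0.202   0.1114] 0.1114989965100816 ((498.0068664550781, -202.10635375976562), (37.98505783081055, 37.70064163208008), 5.447664737701416)
-80 150 [(-18, -7), (9, 22)]
-72 154 [(-18, -7), (9, 20)]
-64 158 [(-18, -7), (9, 20)]
-56 169 [(-17, -7), (8, 20)]
-48 168 [(-17, -7), (8, 20)]
-40 177 [(-17, -6), (7, 20)]
-32 178 [(-16, -2), (4, 18)]
-24 201 [(-14, 15)]
-16 169 [(-13, 13)]
-8 224 [(-13, 14)]
0 298 [(-20, 21)]
8 359 [(-31, 31)]
16 324 [(-38, -13), (14, 39)]
24 232 [(-41, -23), (24, 41)]
32 227 [(-41, -31), (-26, -22), (-9, 26), (32, 42)]
40 268 [(-49, -22), (22, 26), (32, 41)]
48 457 [(-50, -24), (23, 49)]
56 267 [(-42, -32), (-26, -23), (24, 27), (32, 42)]
64 141 [(-42, -32), (-25, -23), (24, 26), (32, 41)]
```

```bash
python3 look.py top e1 290 160 450 270; python3 fw.py .5026 -.0103 15 -80 -40 .036 .053
```

```text
5.0 [ 0.74968194  0.73226785 -0.35821963] [ 0.50872832 -0.31448822  0.16522265]
-80 0 []
-72 0 []
-64 0 []
-56 0 []
-48 0 []
```

View pics/e1.png

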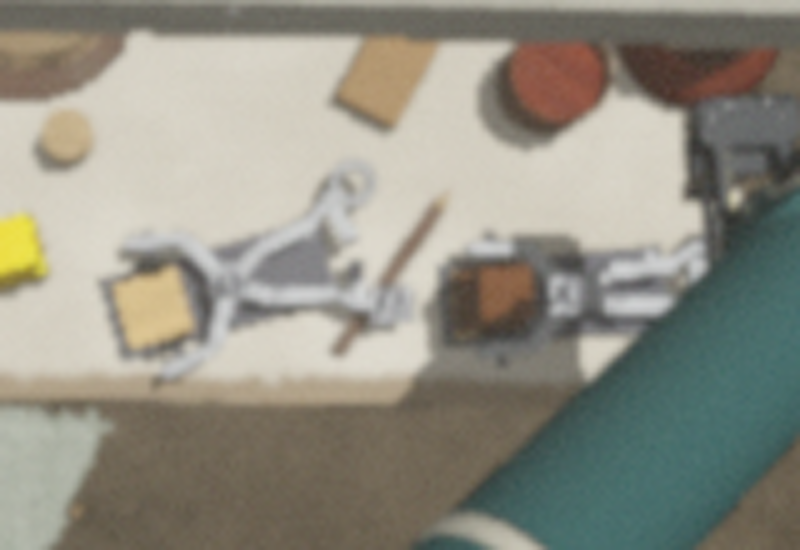

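The top view shows the first clamp open and empty (pad at (155,310), handles spread), and the stem in the locked spare clamp at (505,290). The pencil and the other bystanders are in place. The robot hangs clear at about 0.2 m, so I'm handing in.

```bash
python3 -c "
from rig import arm
print(arm.get_state()['time'],arm.close_job())"
```

```text
the job is handed in; nothing more can be done
21.725 None
```

The stem now stands locked in the spare clamp, the first clamp is open and empty, and I handed the job in at 21.7 s of the 61 s allowed. The hand-in gave no verdict.

**What I did:** I drew the arm back and swung it past the lamp. Then I pressed the thumb plate to its stop until the handles sprang open, moved the stem by its square top to the spare clamp's pad, and squeezed that clamp's handles to the stop.

**Last checks:**
- **Spare clamp:** it stays shut by itself, measuring about 38 mm over the handles after I let go.
- **Stem:** it is at (.498, -.202) and 5.4°, against the pad's (.498, -.204) and 5.1°. That puts it about 2 mm from the middle, and its top is at the expected 111 mm.
- **First clamp:** it measured about 58 mm over the handles after release, and the last top view shows it open and empty.
- **Robot and bystanders:** the robot is clear of everything. The pencil, tin, spool and sanding block look unmoved in the last picture; the disc was outside it, but the arm went nowhere near it after the opening swing.

**What failed or disagreed:**
- **First press missed:** the real fingertips sit about 30–34 mm short of the reported TCP, where the description puts them 8 mm ahead of it. I found this from the depth images, confirmed it by touch, and allowed for it in every later move.
- **Not measured:** the pad's force on the stem; it is only implied by the ratchet holding at that width. My last wrist-camera check of the first clamp returned no data because it was out of view, so that result rests on the top picture.

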